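# Shut the chamber and hold its refitted knob pressed in

## Task

The dish is already in the small chamber: swing the chamber's lid fully shut first. Then pick up the loose black bar knob, turn it so that its D-shaped bore matches the D-shaft on the chamber's control block, push it all the way down onto the shaft's collar and press on, so that the sprung spindle is pushed in to its stop; finish while still holding the knob in the fingers, pressed in, and do not let go. Leave the rubber bung, the stopper and the timer where they are.

Things in the scene. Friction and masses are not known exactly. Their poses are not given: they have to be found in the camera images.
- chamber: Grey housing 120 x 200 x 40 mm (x, y, z) fixed on the bench; origin at the centre of its underside, -x the front (robot side), +x the hinge side. The lidded well with the dish lies at y -100 to +25 mm, the solid flat-topped control block with the spindle at y 25 to 100 mm. A big fixed clear bowl overhangs the bench behind it, nearer the middle: travel along the front of the bench.
- lid (a joint): Angle of the white framed lid with a clear window: 0 = shut flat on the well, positive = open (starts 0.6 to 1.1). Friction hinge along the chamber's y axis at its rear (+x) side: the lid stays where it is left; a moment of about 0.3 N m moves it. It may be pushed down on its upper (outer) face near the free edge.
- lid_hinge (a point): Middle of the lid's hinge axis (43 mm above the bench). The lid's -x axis runs from here to the free edge.
- lid_edge (a point): Middle of the lid's upper face close to its free edge, 120 mm from the hinge axis; lid panel 6 mm thick and 125 mm wide along y, with a 50 mm wide finger lip reaching 134 mm from the hinge axis. 46 mm above the bench when shut.
- spindle (a joint): How far the spindle is pushed down into the control block, 0 to 0.005 m (stop). A spring pushes it back up: about 4 N at 0, about 8 N at the stop.
- shaft_seat (a point): On the spindle's upright axis, at the top face of its 32 mm wide steel collar; 48 mm above the bench unpressed, 64 mm to the +y side of the chamber's origin. A steel D-shaft stands 18 mm up from it: 18 mm diameter, one flat 4.5 mm from the axis facing -x of this frame (chamber's front), top edge chamfered 2 mm. It sinks with the spindle but does not turn.
- knob: Loose black bar knob, upright on the bench, 40 mm tall; 26 mm wide (y) between flat parallel sides; x from -33 mm (pointed nose, white line on top) to +16 mm (square tail). Origin on the bore axis at the underside. D-bore open below: 20 mm diameter, 22 deep, flat 5.5 mm from the axis on the nose (-x) side: it fits with its nose pointing as the shaft's flat faces, and home rests on the collar.
- bung: Red rubber bung 35 x 35 x 30 mm standing on the bench, origin at the centre of its underside; leave alone.
- stopper: Translucent hexagon-headed plastic stopper 42 x 48 x 42 mm, origin at the centre of its underside; leave alone.
- timer: Flat white timer 66 x 66 x 19 mm lying face up, origin at the centre of its underside; leave alone.
Not all that is in view belongs to the job. What is meant by the knob is not green, and is the larger of those in its own colour.

How it is judged (in metres and radians):
On the way, in this order (a step that is already met when the one before it is completed fails the run):
1. the lid is fully shut, with the knob not yet on the shaft (value of joint lid below 0.05 rad and horizontal distance between knob and shaft_seat above 0.03 m), for 0.2 s.
2. the knob is on the D-shaft, down on the collar (horizontal distance between knob and shaft_seat below 0.003 m and z of knob in the frame of shaft_seat below 0.002 m and angle between the x axis of knob and the x axis of shaft_seat, either way round below 0.3 rad), for 0.1 s.
At the end, for the whole second after the job is handed in: The lid is shut (under 0.05 rad); the knob sits upright on the D-shaft, its underside within 2 mm of the collar, within 3 mm of the axis and 0.3 rad of the flat; the spindle is held pushed in by more than 3 of its 5 mm, with the fingers still on the knob (more than 2 N) (all of step 2 and value of joint lid below 0.05 rad and z of knob in the frame of shaft_seat above -0.003 m and angle between knob's own z axis and vertical below 0.12 rad and value of joint spindle above 0.003 m and contact force between the fingers and knob above 2 N); the arm keeps its last pose, push and grip.
It fails at once if a bystander (bung, stopper, timer) is moved by more than 20 mm (distance of any of bung, stopper, timer from where it was at the start of the episode above 0.02 m).
It also fails if it takes over 56 s, if anything falls off the work surface, if the arm or the gripper's body presses on something with over 40 N, if the wrist force passes 120 N, or if a joint passes its speed limit or range.

## Robot

A 6-joint arm with a two-finger parallel gripper is mounted at the origin on a cart in front of the work surface, level with it; the furniture and walls round the work are solid. World frame = base frame: x ahead of the robot, y to its left, z up, the work surface at z = 0. Lengths are in mm, angles in rad, forces in N, time in s.
With the tool pointing down it reaches from about 400 to 825 mm from the base axis. Payload 7 kg.
Tool frame: the origin (TCP) lies at the very end of the fingers, on their centre line; the grasp point (between the pads) lies 19 mm behind it; z points along the fingers, y is the direction in which the jaws open and shut (so a half turn about z gives the same grasp; the last joint's range is limited). The gripper opens to 88 mm and grips with 3 to 60 N. Pads are 19 mm wide; open, the fingers measure 130 mm over their backs; the gripper's body (78 mm by 193 mm) begins 47 mm behind the grasp point.
Start: joints at [1.549, 0.359, 0.012, 0, -1.224, -0.288], TCP at [205.795, 642.84, 226.561] pointing down, gripper open.
Joint ranges: [-3.07, 3.07], [-1.43, 2.12], [-1.02, 1.25], [-3.03, 1.67], [-3.05, -0], [-3.03, 3.03]. Speed limits (rad/s): [2.39, 2.39, 3.01, 3.14, 3.14, 3.14].

## Interface

Orientations are given as a unit quaternion [x, y, z, w].
In Python, from plant import bot gives the robot as it stands. Calls block until the motion is done:
- bot.move_ptp(position, orientation): joint-space move of the TCP to a pose.
- bot.line_to(position, velocity=150, ori=None): straight line of the TCP; ori=None keeps the orientation; velocity is the mean speed in mm/s.
- bot.move_joints(angles): joint-space move.
- bot.move_gripper(opening, force=None): finger opening in mm; force is the grip in N (None keeps the last); returns when the fingers have stopped.
- bot.pause(seconds).
- bot.solve_ik(position, orientation): joint angles nearest the present ones, or None.
- bot.read_state(): the state.
- bot.camera(name): name is "side" or "top"; returns the picture (480x640x3 uint8, red, green, blue); there is no depth.
- bot.get_calibration(name): a dict with "fx", "fy", "cx", "cy" (pixels), "view" (4x4, takes a point from world to camera coordinates). Camera axes: x right, y up, looking along -z (the intrinsics and any distortion apply to the point x, -y, -z); pixel columns grow to the right and rows downward; lengths in mm; the calibration is good to about 2 mm. A picture is of the moment at which its call begins. get_calibration takes no time and is no camera call.
A pose or a line that the arm cannot do raises bot.Unreachable and nothing moves.
- bot.close_job(): hands the job in, once; it reports no verdict.
The state is a dict: "t": time; "joint_pos": joint angles; "qvel": joint speeds; "tau": joint torques, N m; "tcp_pos": TCP position; "eef_rot": TCP orientation; "contact_force": force on the tool from outside, world axes, zero at the start; "moment": the same for the moment, N m; "width": finger opening in mm.
Only numpy, scipy, OpenCV 4.12 (cv2) and the standard library are available. Lean on these libraries where they do the work, as an engineer would, in place of code of your own. Each camera call takes 0.05 s, during which the arm holds its last target.

## Working session

There is one attempt and no reset: what is moved stays moved. The work goes in short steps, each a Python script; the robot and the scene stay as the last script left them, time stands still between calls to the robot, and variables do not carry over. Pictures are saved under pics/ and viewed, and the job is handed in when it is done.

```bash
mkdir -p pics; ls
python3 - <<'E'
from plant import bot
import cv2
for n in("side","top"):
    im=bot.camera(n); cv2.imwrite(f"pics/{n}0.png",im[:,:,::-1])
    c=bot.get_calibration(n); print(n,c)
s=bot.read_state();print(s)
E
```

```text
pics
side {'fx': 600.1852708645332, 'fy': 600.1852708645332, 'cx': 316.9485336591841, 'cy': 245.4048215132007, 'view': array([[ 5.55384370e-01, -8.31511316e-01,  1.17103604e-02,
        -4.06658059e+02],
       [ 5.17422370e-01,  3.56553060e-01,  7.77910024e-01,
        -2.79422678e+02],
       [-6.51016353e-01, -4.25979866e-01,  6.28266553e-01,
        -1.25532698e+03],
       [ 0.00000000e+00,  0.00000000e+00,  0.00000000e+00,
         1.00000000e+00]])}
top {'fx': 593.2022437943795, 'fy': 593.2022437943795, 'cx': 315.0921769721625, 'cy': 232.88593358993575, 'view': array([[-2.02060556e-02, -9.99786638e-01,  4.28887934e-03,
        -1.05732030e+02],
       [ 9.97946249e-01, -1.99076770e-02,  6.08848772e-02,
        -5.45091111e+02],
       [-6.07865050e-02,  5.51031426e-03,  9.98135581e-01,
        -1.80035646e+03],
       [ 0.00000000e+00,  0.00000000e+00,  0.00000000e+00,
         1.00000000e+00]])}
{'t': 0.1, 'joint_pos': array([ 1.54911940e+00,  3.59290735e-01,  1.11315433e-02, -2.91987738e-04,
       -1.22412228e+00, -2.88127701e-01]), 'qvel': array([-2.26673339e-03, -3.85758538e-03,  1.33287227e-03,  5.32576830e-05,
       -1.21657922e-03,  1.95564865e-03]), 'tau': array([-1.46288930e-03, -5.84162557e+01,  2.93752581e+01,  7.01554567e+00,
        1.02061545e-02, -4.42199075e-05]), 'tcp_pos': array([205.66923203, 642.42631896, 225.72699347]), 'eef_rot': array([ 9.88018655e-01, -1.54332651e-01, -3.74180948e-05,  7.54225506e-04]), 'contact_force': array([-0.0095633 ,  0.03295217, -0.07921542]), 'moment': array([ 0.00397685, -0.05109443, -0.00945581]), 'width': 87.53878512508285}
```

View pics/side0.png

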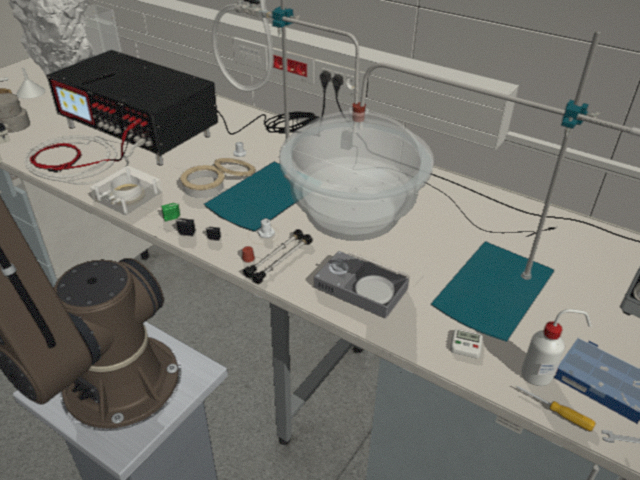

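View pics/top0.png

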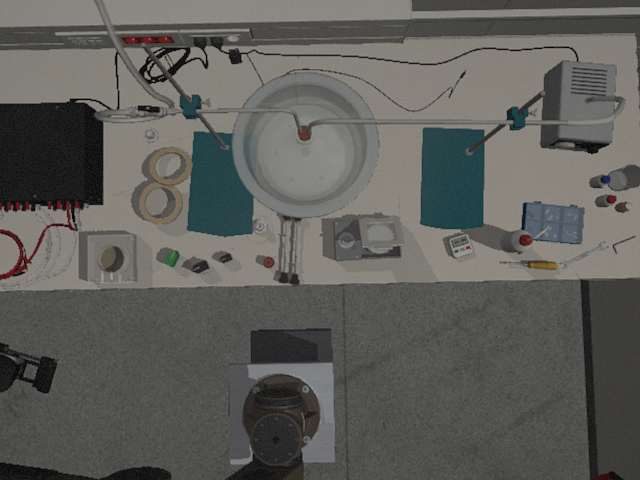

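Candidates for the knob: green block (top 168,258 / side 170,211), larger black (top 199,266 / side 186,227), smaller black (top 223,257 / side 213,233). By description it should be the larger black one. I'll check it with close crops.

Run:
```python
import cv2,numpy as np
t=cv2.imread("pics/top0.png");s=cv2.imread("pics/side0.png")
f=lambda i,x,y,w,h,k:cv2.resize(i[y:y+h,x:x+w],(w*k,h*k),interpolation=cv2.INTER_CUBIC)
a=f(t,150,240,100,40,8);b=f(s,150,195,100,60,6)
cv2.imwrite("pics/c1.png",a);cv2.imwrite("pics/c2.png",f(s,150,195,80,50,10))
cv2.imwrite("pics/c3.png",f(t,310,200,110,70,7));cv2.imwrite("pics/c4.png",f(s,300,240,120,80,6))
```

```text
(no output)
```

View pics/c1.png

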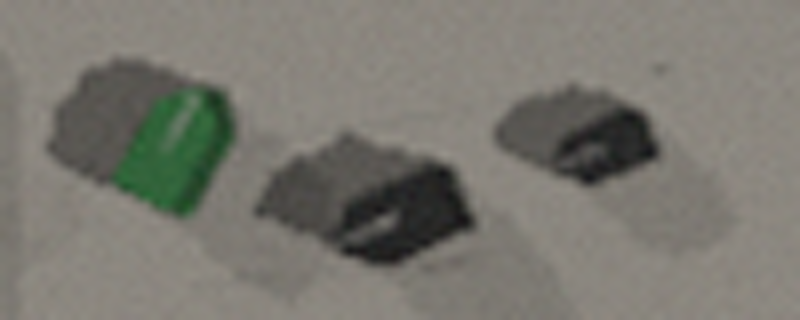

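View pics/c2.png

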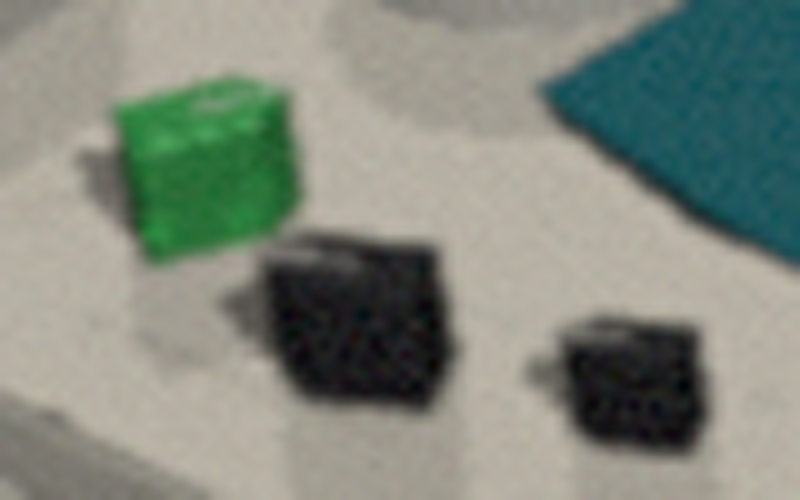

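View pics/c3.png

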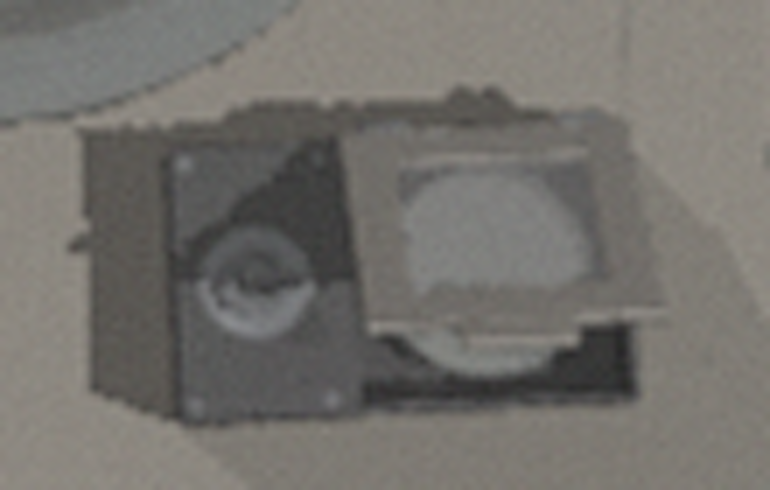

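View pics/c4.png

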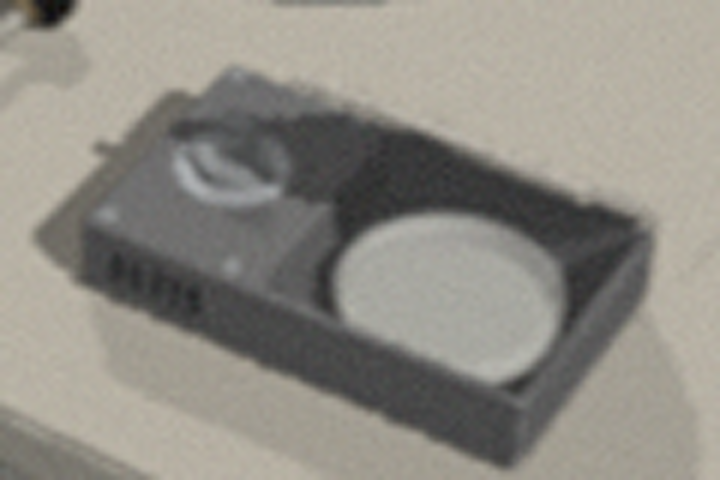

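```bash
cat > h.py <<'E'
import numpy as np,cv2
from plant import bot
from scipy.optimize import least_squares,minimize
from scipy.spatial.transform import Rotation as R
C={n:bot.get_calibration(n) for n in("side","top")}
def proj(n,P):
    P=np.atleast_2d(P);c=C[n];q=P@c["view"][:3,:3].T+c["view"][:3,3]
    return np.c_[c["cx"]+c["fx"]*q[:,0]/-q[:,2],c["cy"]-c["fy"]*q[:,1]/-q[:,2]]
def back(n,uv,z):
    c=C[n];d=np.array([(uv[0]-c["cx"])/c["fx"],-(uv[1]-c["cy"])/c["fy"],-1]);Rm=c["view"][:3,:3]
    o=-Rm.T@c["view"][:3,3];d=Rm.T@d;return o+d*(z-o[2])/d[2]
def place(P,x,y,a,z=0):
    P=np.array(P,float);c,s=np.cos(a),np.sin(a)
    return np.c_[x+c*P[:,0]-s*P[:,1],y+s*P[:,0]+c*P[:,1],P[:,2]+z]
def snap(name):
    o={}
    for n in("side","top"):
        o[n]=bot.camera(n);cv2.imwrite(f"pics/{name}_{n}.png",o[n][:,:,::-1])
    return o
def crop(im,out,x,y,w,h,k):
    cv2.imwrite(out,cv2.resize(im[y:y+h,x:x+w],(w*k,h*k),interpolation=cv2.INTER_CUBIC))
E
python3 - <<'E'
from h import *
g={n:cv2.imread(f"pics/{n}0.png").max(2) for n in C}
for n,(x,y,w,h) in {"side":(165,205,75,50),"top":(180,250,70,35)}.items():
    m=np.zeros_like(g[n]);m[y:y+h,x:x+w]=g[n][y:y+h,x:x+w]<62
    k,l,st,ce=cv2.connectedComponentsWithStats(m)
    print(n,[(st[i].tolist(),ce[i].round(1).tolist()) for i in range(1,k) if st[i][4]>15])
print(g["top"][258:276:2,184:214])
for nm,uv,z in [("knob",(204.5,266),20),("small",(228,257),15),("green",(172,258),20),("bung",(268,262),15),("stop",(260,226),20),("timer",(460,245),10),("shaft",(347,240),48)]: print(nm,back("top",uv,z).round())
E
```

```text
side [([177, 220, 18, 16, 227], [185.7, 227.3]), ([207, 228, 13, 12, 128], [213.4, 233.6])]
top [([220, 254, 12, 9, 65], [225.7, 257.8]), ([191, 261, 18, 12, 120], [200.4, 266.6])]
[[125 128 140 143 144 131 110 102  87  91  88  88  96 114 115 112 122 142
  141 142 142 142 140 138 139 139 143 135 111  87]
 [130 118  91  74  86  90  89  85  89  88  90  85  93  91  90  91  87  88
   85  68  77  98 115 137 142 139 142 140 138 143]
 [ 75  75  70  73  74  77  83  83  91  90  90  90  90  88  72  70  54  43
   37  38  36  36  50 102 139 142 141 141 141 140]
 [ 77  71  80  80  79  80  77  83  93  84  72  63  50  47  35  38  44  35
   40  39  37  34  28  61 106 131 135 139 141 139]
 [ 75  74  75  76  78  75  78  87  82  41  39  39  39  32  56  68  40  38
   43  46  40  43  37  33  70 115 124 128 132 132]
 [124 111  98  73  78  76  78  70  55  40  54  77  84  91  87  57  39  43
   38  38  42  37  35  48  59  94 127 124 126 123]
 [124 131 125 128 125 125 101  83  73  59  63  54  39  37  39  40  42  43
   36  41  85 110 121 129 128 127 127 127 127 124]
 [124 126 125 125 127 126 131 138 128 119 107  76  44  40  38  43  75 106
  113 123 121 119 113 110 114 120 122 126 126 128]
 [119 122 125 122 122 129 133 129 132 134 136 134 134 134 123 126 126 121
  123 119 120 124 127 129 123 122 125 125 123 126]]
knob [448. 222.  20.]
small [474. 151.  15.]
green [475. 321.  20.]
bung [457.  29.  15.]
stop [567.  51.  20.]
timer [ 497. -561.   10.]
shaft [ 518. -212.   48.]
```

```bash
cat >> h.py <<'E'
def cov(n,P,box,ss=8):
    x,y,w,h=box;uv=(proj(n,P)-[x,y]+0.5)*ss-0.5
    m=np.zeros((h*ss,w*ss),np.uint8)
    hull=cv2.convexHull(uv.astype(np.float32)).reshape(-1,2)
    cv2.fillConvexPoly(m,np.round(hull*16).astype(np.int32),1,shift=4)
    return m.reshape(h,ss,w,ss).mean((1,3))
def knobpts(xt=-20,wn=2):
    o=[(16,13),(16,-13),(xt,-13),(-33,-wn),(-33,wn),(xt,13)]
    return [(a,b,z) for z in(0,40) for a,b in o]
E
python3 - <<'E'
from h import *
from scipy.optimize import differential_evolution as DE
bx={"side":(170,213,32,30),"top":(184,254,32,24)}
M={}
for n in C:
    g=cv2.imread(f"pics/{n}0.png").max(2);x,y,w,h=bx[n]
    gg=g[y:y+h,x:x+w].astype(float)
    m=(gg<66).astype(np.uint8)
    c=np.argwhere(m)[:,::-1].astype(np.int32)
    k,l,st,_=cv2.connectedComponentsWithStats(m);i=1+st[1:,4].argmax()
    c=np.argwhere(l==i)[:,::-1].astype(np.int32);hm=np.zeros_like(m);cv2.fillConvexPoly(hm,cv2.convexHull(c),1);M[n]=hm
def cost(p,ns=("side","top")):
    P=place(knobpts(p[3],p[4]),p[0],p[1],p[2]);return sum(((cov(n,P,bx[n])-M[n])**2).sum() for n in ns)
for ns in [("side","top"),("top",),("side",)]:
    r=DE(cost,[(425,475),(195,245),(-1.6,1.6),(-28,-10),(0,8)],args=(ns,),seed=1,maxiter=60,popsize=10);print(ns,r.x.round(2),r.fun, M["top"].sum())
E
```

```text
('side', 'top') [ 4.4687e+02  2.3369e+02 -1.1700e+00 -1.3170e+01  1.0000e-02] 49.70458984375 149
('top',) [ 4.4807e+02  2.3179e+02 -1.1900e+00 -1.8670e+01  2.0000e-02] 5.83447265625 149
('side',) [ 4.4370e+02  2.3334e+02 -1.3200e+00 -1.0270e+01  2.0000e-02] 28.7783203125 149
```

Run:
```python
from h import *
t=cv2.imread("pics/top0.png");s=cv2.imread("pics/side0.png")
# initial chamber guess: points picked from crops (crop px / k + offset)
T=lambda x,y:(310+x/7-.43,200+y/7-.43); S=lambda x,y:(300+x/6-.4,240+y/6-.4)
obs=[("top",(-60,100,40),T(183,422)),("top",(60,100,40),T(168,143)),
("top",(-60,-100,40),T(636,398)),
("side",(-60,100,40),S(85,235)),("side",(60,100,40),S(235,70)),("side",(-60,-100,40),S(518,400)),("side",(60,-100,40),S(652,225)),("side",(-60,-100,0),S(510,465)),("side",(-60,100,0),S(85,278))]
def res(p,full=False):
    return np.concatenate([proj(n,place([P],*p))[0]-o for n,P,o in obs])
r=least_squares(res,[530,-275,0],loss="soft_l1");print(r.x,res(r.x).reshape(-1,2).round(1).tolist())
for n in C:
    q=[i for i,o in enumerate(obs) if o[0]==n]
    f=lambda p:res(p).reshape(-1,2)[q].ravel()
    print(n,least_squares(f,r.x).x)
for n,im in(("top",t),("side",s)):
    P=np.array([(a,b,z) for z in(0,40) for a,b in((-60,-100),(60,-100),(60,100),(-60,100))]+[(-60,25,40),(60,25,40)],float)
    k=7 if n=="top" else 6;ox,oy,w,h=(310,200,110,70) if n=="top" else(300,240,120,80)
    c=cv2.resize(im[oy:oy+h,ox:ox+w],(w*k,h*k),interpolation=cv2.INTER_CUBIC)
    def D(P,col,closed=True):
        uv=(proj(n,place(P,*r.x))-[ox,oy]+.5)*k
        cv2.polylines(c,[np.round(uv).astype(int)],closed,col,1)
    D(P[:4],(0,0,255));D(P[4:8],(0,255,0));D(P[8:],(0,255,0),False)
    th=np.linspace(0,6.28,40);D(np.c_[16*np.cos(th),64+16*np.sin(th),48+0*th],(255,0,0))
    D(np.c_[np.maximum(-4.5,9*np.cos(th)),64+9*np.sin(th),66+0*th],(0,255,255))
    cv2.imwrite(f"pics/ov_{n}.png",c)
```

```text
[ 5.21672950e+02 -2.69989945e+02  2.56883850e-02] [[-1.8, -0.1], [-1.6, 0.1], [-0.4, 0.3], [-0.3, -3.7], [-0.1, -2.4], [1.1, 0.5], [1.4, 0.3], [1.0, 1.9], [-0.5, 1.2]]
side [ 5.20361249e+02 -2.69275049e+02  3.56718242e-02]
top [ 5.21965782e+02 -2.73789262e+02  2.62589308e-02]
```

View pics/ov_top.png

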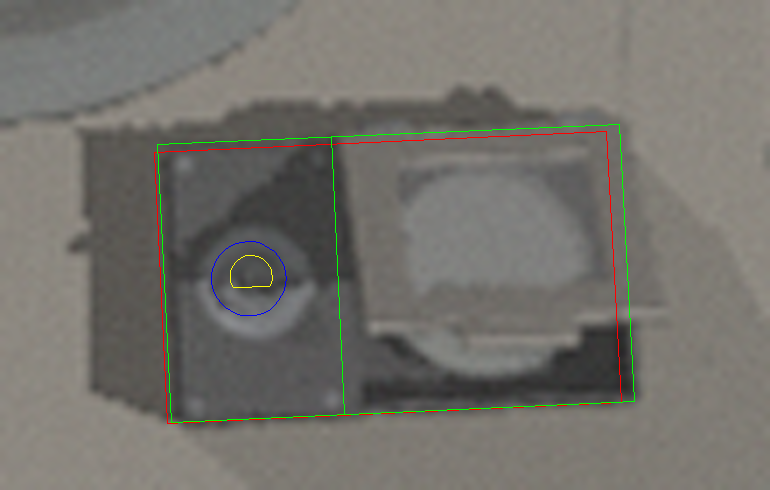

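View pics/ov_side.png

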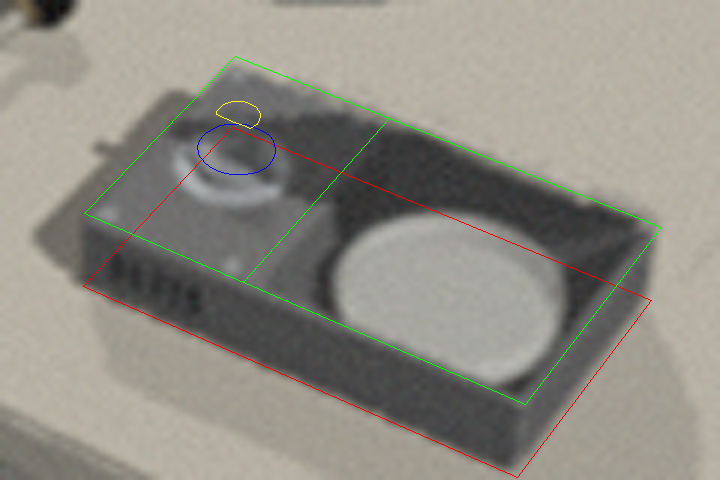

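Run:
```python
from h import *
for n in C:
    a=np.mean([bot.camera(n).astype(float) for _ in range(6)],0)
    np.save(f"avg_{n}.npy",a);im=a[:,:,::-1].round().astype(np.uint8)
    cv2.imwrite(f"pics/avg_{n}.png",im)
    if n=="top": crop(im,"pics/a1.png",320,205,90,64,8);crop(im,"pics/a3.png",184,254,40,26,18)
    else: crop(im,"pics/a2.png",305,242,110,75,7);crop(im,"pics/a4.png",170,212,36,30,18)
print(bot.read_state()["t"])
for z in(100,150,200,250):
    l=back("top",(232.5,145),z);r=back("top",(379,145),z);f=back("top",(305,217.5),z);b=back("top",(305,71),z)
    c=(l+r+f+b)/4;print(z,c.round(),((l-r)[1]/2).round(),((b-f)[0]/2).round(), proj("side",[f,l,r,b]).round().tolist())
```

```text
0.7
100 [800. -93. 100.] 216.0 218.0 [[314.0, 218.0], [296.0, 158.0], [429.0, 208.0], [397.0, 149.0]]
150 [789. -93. 150.] 210.0 212.0 [[313.0, 203.0], [296.0, 145.0], [427.0, 193.0], [396.0, 136.0]]
200 [779. -94. 200.] 204.0 206.0 [[312.0, 187.0], [295.0, 132.0], [426.0, 178.0], [395.0, 123.0]]
250 [768. -94. 250.] 197.0 199.0 [[312.0, 171.0], [295.0, 118.0], [424.0, 162.0], [393.0, 110.0]]
```

View pics/a1.png

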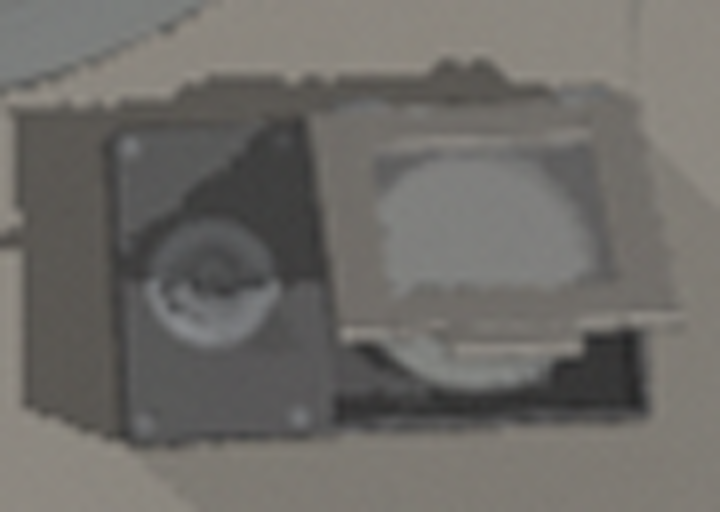

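View pics/a2.png

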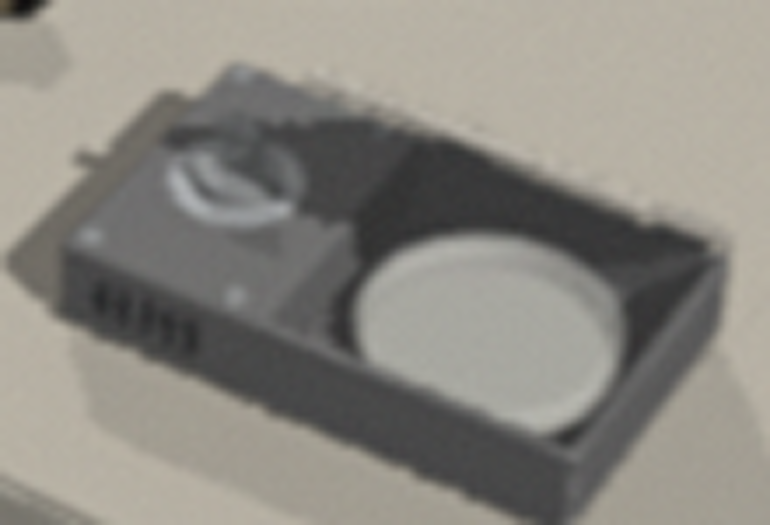

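View pics/a3.png

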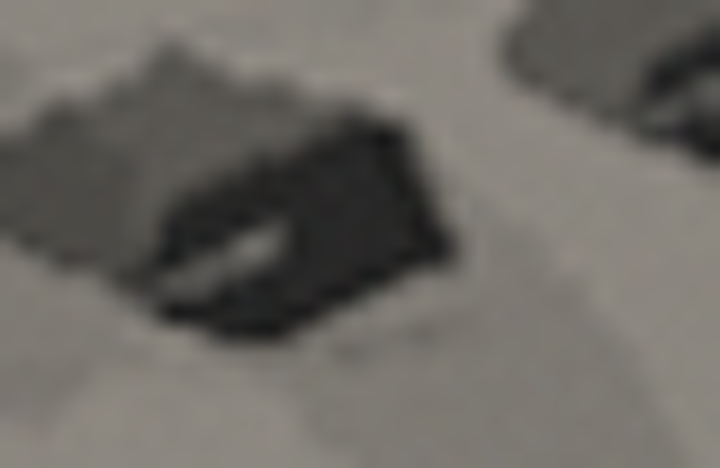

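View pics/a4.png

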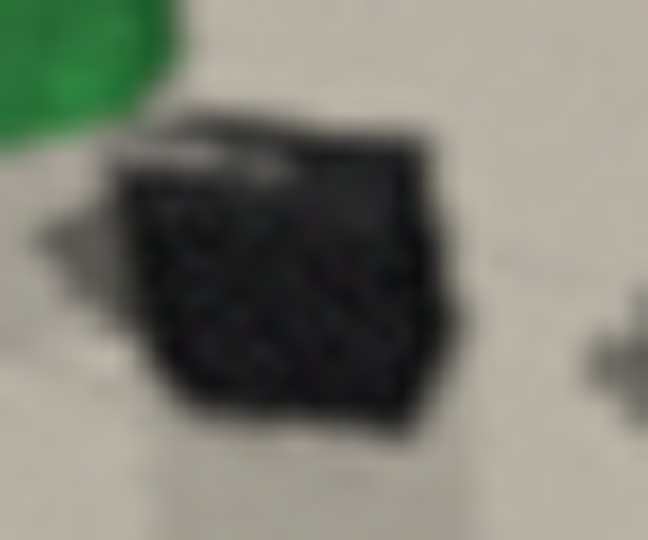

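Run:
```python
from h import *
T=lambda x,y:(320+x/8-.44,205+y/8-.44); S=lambda x,y:(305+x/7-.43,242+y/7-.43)
for z in(40,48):
  print(z,"top screws",back("top",T(216,280),z).round(1),"disc",back("top",T(212,283),z).round(1),"side screws",back("side",S(238.5,184),z).round(1),"disc",back("side",S(234,182),z).round(1))
sc=[back("top",T(*p),40) for p in[(130,147),(290,135),(300,418),(145,420)]]
print(np.round(sc,1).tolist(), [np.arctan2(d[0],d[1]*-1) for d in(sc[1]-sc[0],sc[2]-sc[3])],[np.arctan2(d[1],d[0]) for d in(sc[0]-sc[3],sc[1]-sc[2])])
ss=[back("side",S(*p),40) for p in[(242,73),(93,235),(235,295)]];print(np.round(ss,1).tolist())
# chamber corners
for nm,p,z in[("f-y top",(645,415),40),("f y25",(330,430),40),("f+y",(122,440),40),("r+y",(108,122),40)]:print(nm,back("top",T(*p),z).round(1))
for nm,p in[("f-y",(570,458)),("r-y",(722,250)),("r+y",(238,63)),("f+y",(65,246))]:print("side",nm,back("side",S(*p),40).round(1))
# lid
for z in(90,110,130,150):print(z,back("top",T(340,335),z).round(),back("top",T(685,318),z).round(),proj("side",[back("top",T(340,335),z),back("top",T(685,318),z)]).round().tolist())
for p in [(305,115),(630,85)]:print("hinge",back("top",T(*p),46).round())
```

```text
40 top screws [ 519.3 -211.2   40. ] disc [ 518.2 -209.7   40. ] side screws [ 516.3 -207.9   40. ] disc [ 516.3 -206.    40. ]
48 top screws [ 519.  -210.8   48. ] disc [ 517.9 -209.2   48. ] side screws [ 508.4 -212.5   48. ] disc [ 508.4 -210.7   48. ]
[[570.4, -179.9, 40.0], [573.7, -240.5, 40.0], [466.6, -241.7, 40.0], [467.0, -183.2, 40.0]] [np.float64(0.05517551888117066), np.float64(-0.007229179828287007)] [np.float64(0.032413635521583446), np.float64(0.010841574312086155)]
[[569.0, -176.3, 40.0], [464.9, -180.6, 40.0], [466.8, -237.5, 40.0]]
f-y top [ 465.1 -371.9   40. ]
f y25 [ 461.9 -252.9   40. ]
f+y [ 459.7 -174.4   40. ]
r+y [ 580.  -171.7   40. ]
side f-y [ 462.3 -369.8   40. ]
side r-y [ 581.7 -364.3   40. ]
side r+y [ 573.  -172.1   40. ]
side f+y [ 454.7 -175.8   40. ]
90 [ 496. -253.   90.] [ 500. -380.   90.] [[351.0, 264.0], [400.0, 284.0]]
110 [ 495. -252.  110.] [ 499. -377.  110.] [[351.0, 257.0], [399.0, 277.0]]
130 [ 494. -250.  130.] [ 498. -374.  130.] [[350.0, 250.0], [399.0, 270.0]]
150 [ 494. -248.  150.] [ 497. -371.  150.] [[350.0, 244.0], [398.0, 262.0]]
hinge [ 581. -246.   46.]
hinge [ 590. -369.   46.]
```

```bash
cat >> h.py <<'E'
def Q(psi,): return [np.cos(psi/2),np.sin(psi/2),0,0]
YAW=.027; HX=np.array([580.,-309.,43.]); SH=np.array([517.5,-208.5])
def st(m=""):
    s=bot.read_state();print(m,"t%.2f"%s["t"],s["tcp_pos"].round(1),"F",s["contact_force"].round(1),"M",s["moment"].round(2),"w%.1f"%s["width"]);return s
E
python3 - <<'E'
from h import *
bot.move_gripper(0,20)
bot.line_to([420,200,240],350,Q(-.1));st()
bot.line_to([425,-335,250],350,Q(YAW));st()
def arc(a,r=112,y=-335):
    n=3+10*np.sin(a)+2
    return [HX[0]+.027*26-r*np.cos(a)+n*np.sin(a),y,43+r*np.sin(a)+n*np.cos(a)]
p=arc(1.0);print(p)
bot.line_to([p[0]+8,p[1],p[2]+80],200);bot.line_to([p[0]+8,p[1],p[2]+4],200);st("start")
for a in(.85,.65,.45,.3,.15):
    bot.line_to(arc(a),120);st(a)
snap("lid1")
E
```

```text
t3.68 [419.7 200.4 240. ] F [0.4 0.9 0. ] M [ 0.   -0.01 -0.02] w0.1
 t5.36 [ 425.  -334.1  250.1] F [ 0.2  0.  -0. ] M [-0.02 -0.04 -0.06] w0.9
[np.float64(531.4762308495435), -335, np.float64(144.4927489619535)]
start t6.62 [ 539.4 -335.5  149.9] F [0.1 0.1 1.1] M [-0.05 -0.07 -0.1 ] w0.2
0.85 t7.00 [ 516.8 -335.5  137.1] F [ 0.3 -0.3  0.9] M [-0.12 -0.03 -0.03] w0.5
0.65 t7.35 [ 498.8 -335.2  120.1] F [ 0.7  0.2 -0.3] M [-0.06 -0.03  0.01] w0.6
0.45 t7.70 [ 484.1 -335.1  100.3] F [ 0.7 -0.4  0.2] M [-0.04 -0.11  0.02] w0.4
0.3 t8.00 [ 476.  -335.    83.7] F [-0.1  0.   1. ] M [-0.08 -0.01 -0.03] w0.4
0.15 t8.30 [ 470.8 -335.    66.1] F [-0.2  0.2 -0.3] M [-0.03 -0.06 -0.02] w0.0
```

Run:
```python
from h import *
a=cv2.imread("pics/lid1_top.png")[185:285,300:430];b=cv2.imread("pics/lid1_side.png")[210:330,290:430]
a=cv2.resize(a,None,fx=3.0,fy=3.0);b=cv2.resize(b,None,fx=2.9,fy=2.9)
h=max(a.shape[0],b.shape[0]);f=lambda i:cv2.copyMakeBorder(i,0,h-i.shape[0],0,0,0)
cv2.imwrite("pics/lid1.png",np.hstack([f(a),f(b)]))
```

```text
(no output)
```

View pics/lid1.png

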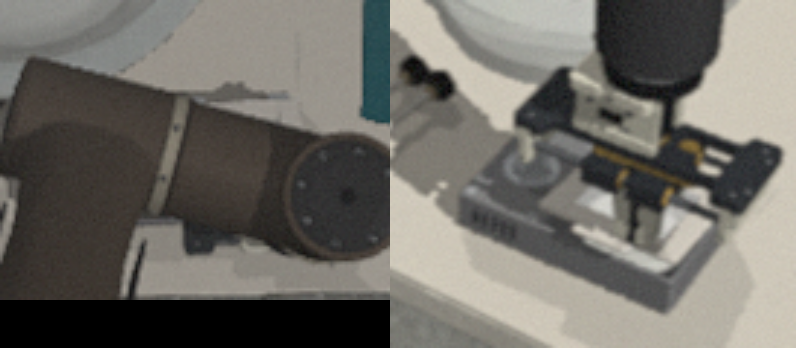

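The side view shows the lid pushed well down under the fingers (crop ~640,230), its free edge just above the housing front. I'll continue down with force checks.

```bash
python3 - <<'E'
from h import *
for z in(58,54,51,49,47.5,46.5,45.5,44.5,43.5,42.5,41.5):
    bot.line_to([469,-335,z],60);s=st(z)
    if s["contact_force"][2]>9: break
bot.pause(.2);st();i=snap("lid2")
E
python3 - <<'E'
import cv2
cv2.imwrite("pics/lid2.png",cv2.resize(cv2.imread("pics/lid2_side.png")[225:325,290:430],None,fx=5,fy=5,interpolation=2))
E
```

```text
58 t8.69 [ 468.7 -334.9   57.7] F [-0.9 -0.1  0.6] M [-0.01 -0.06  0.02] w0.8
54 t8.94 [ 468.8 -334.9   53.7] F [-0.1  0.1  0.2] M [-0.01 -0.02 -0.02] w0.5
51 t9.19 [ 468.9 -335.    50.8] F [-0.7 -0.5 -0. ] M [ 0.02  0.01 -0.02] w0.3
49 t9.44 [ 468.9 -335.    48.9] F [-0.2 -0.2  0.4] M [-0.08 -0.   -0.03] w0.4
47.5 t9.69 [ 468.9 -335.    47.4] F [-0.5 -0.2  0.1] M [-0.06  0.02 -0.02] w0.4
46.5 t9.94 [ 469.  -335.    46.4] F [-0.4 -0.1 -0.9] M [0.   0.02 0.01] w0.5
45.5 t10.19 [ 469.  -335.    46.2] F [-2.6  2.1  7.3] M [0.62 0.72 0.  ] w0.6
44.5 t10.44 [ 469.  -335.1   46. ] F [-4.5  4.5 14.1] M [1.38 1.53 0.04] w0.9
 t10.64 [ 469.1 -335.1   46. ] F [-4.   3.8 13.9] M [ 1.44  1.45 -0.04] w0.1
```

View pics/lid2.png

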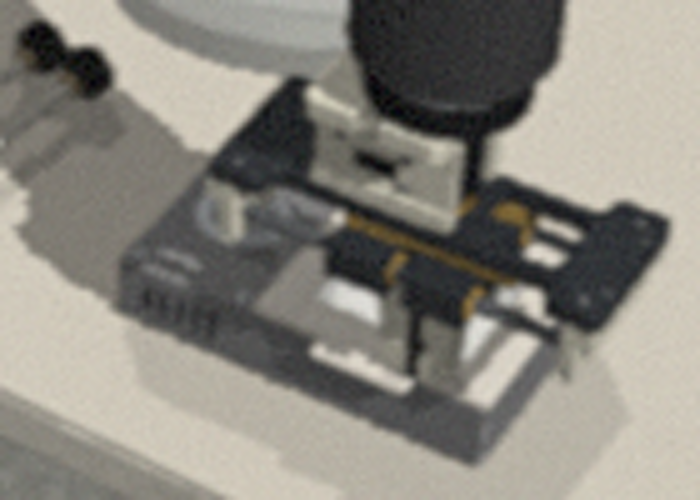

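Run:
```python
from h import *
bot.line_to([465,-335,120],150)
bot.line_to([425,-250,170],250,Q(-.2))
bot.line_to([430,150,170],350,Q(-1.2))
bot.move_gripper(64)
i=snap("k1");st()
for n in C:
    a=np.mean([bot.camera(n).astype(float) for _ in range(4)],0);np.save(f"avgB_{n}.npy",a)
    im=a[:,:,::-1].round().astype(np.uint8)
    if n=="top": crop(im,"pics/b1.png",310,200,100,70,8)
    else: crop(im,"pics/b2.png",305,242,110,75,7)
```

```text
t14.95 [430. 150. 170.] F [ 0.3 -0.1 -0.4] M [ 0.06 -0.04  0.01] w63.9
```

View pics/b1.png

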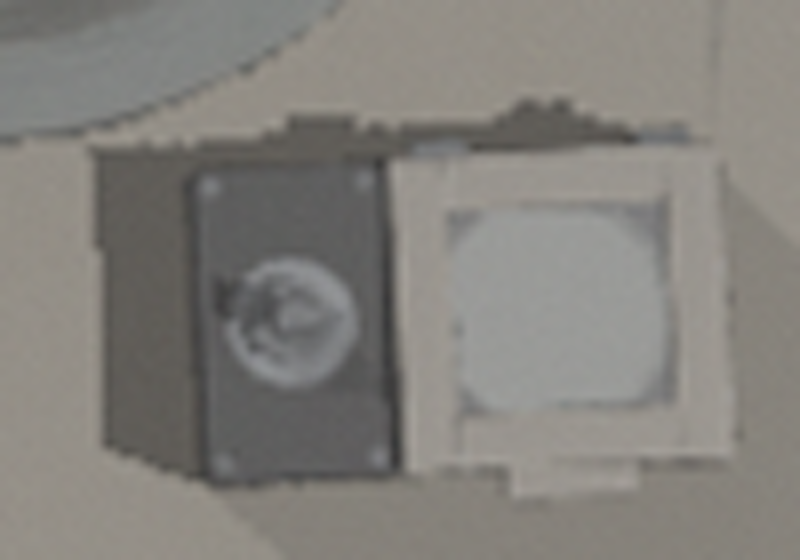

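View pics/b2.png

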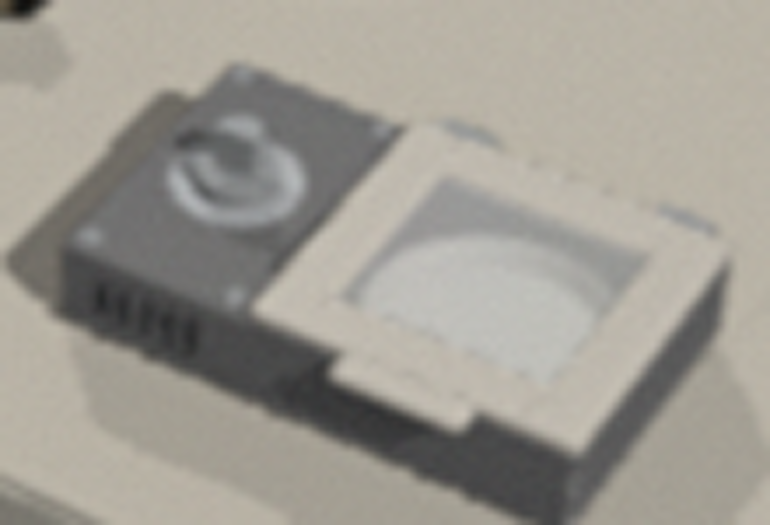

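View pics/k1_side.png

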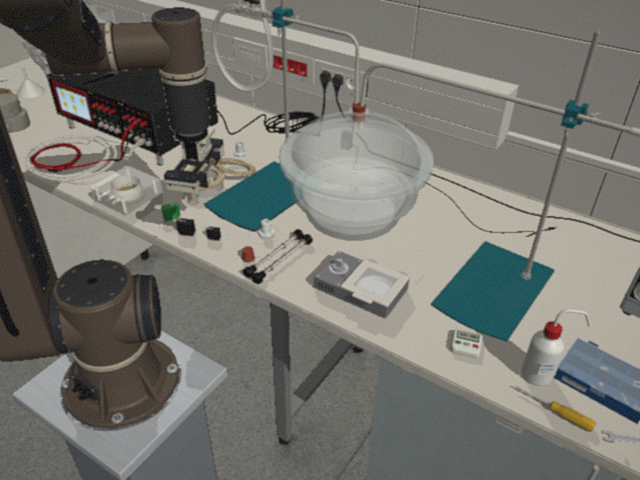

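```bash
python3 - <<'E'
from h import *
T=lambda x,y:(310+x/8-.44,200+y/8-.44); S=lambda x,y:(305+x/7-.43,242+y/7-.43)
ts=[(364,180),(210,187),(223,462),(378,457)];sd=[(380,130),(242,73),(92,235),(235,295)]
for nm,n,F,ps in(("top","top",T,ts),("side","side",S,sd)):
    P=np.array([back(n,F(*p),40) for p in ps]);c=P.mean(0)
    d=(P[1]+P[0]-P[2]-P[3]);e=(P[1]+P[2]-P[0]-P[3])
    print(nm,c.round(1),"yaw",np.arctan2(d[1],d[0]).round(3),np.arctan2(-e[0],e[1]).round(3),d/2,e/2)
print(back("top",T(291,322),41),back("side",S(236,183),41))
# lid shut corners, outer, z=46
for p in [(392,160),(720,145),(735,458),(408,475)]:print("lid",back("top",T(*p),46).round(1))
for p in [(425,120),(730,255),(575,455),(255,305)]:print("lid side",back("side",S(*p),46).round(1))
E
python3 - <<'E'
import sys;sys.path.insert(0,'.')
from h import *
from scipy.optimize import differential_evolution as DE
bx={"side":(170,213,32,30),"top":(184,254,32,24)}
for avg in("avg","avgB"):
  M={}
  for n in C:
    a=np.load(f"{avg}_{n}.npy").max(2);x,y,w,h=bx[n];gg=a[y:y+h,x:x+w]
    m=(gg<64).astype(np.uint8);k,l,s,_=cv2.connectedComponentsWithStats(m);i=1+s[1:,4].argmax()
    c=np.argwhere(l==i)[:,::-1].astype(np.int32);hm=np.zeros_like(m);cv2.fillConvexPoly(hm,cv2.convexHull(c),1);M[n]=hm
  def cost(p):
    f=0
    for n,o in(("top",(0,0)),("side",p[3:5])):
        P=place(knobpts(-20,3),p[0]+o[0],p[1]+o[1],p[2]);f+=((cov(n,P,bx[n])-M[n])**2).sum()
    return f
  r=DE(cost,[(430,465),(215,245),(-1.5,-.9),(-8,8),(-8,8)],seed=1,maxiter=60,popsize=10);print(avg,r.x.round(2),r.fun)
E
```

```text
top [ 518.9 -210.4   40. ] yaw 0.025 0.019 [104.48081169   2.65690778   0.        ] [-1.10296039 58.4326517   0.        ]
side [ 517.6 -207.    40. ] yaw 0.037 0.026 [1.03643495e+02 3.80313397e+00 5.68434189e-14] [-1.48093690e+00  5.74443736e+01 -5.68434189e-14]
[ 518.57589938 -209.25768484   41.        ] [ 515.26808672 -207.45212606   41.        ]
lid [ 578.8 -248.5   46. ]
lid [ 582.  -372.5   46. ]
lid [ 463.8 -374.8   46. ]
lid [ 459.9 -251.6   46. ]
lid side [ 577.4 -247.7   46. ]
lid side [ 574.6 -370.3   46. ]
lid side [ 458.8 -373.    46. ]
lid side [ 460.8 -249.1   46. ]
avg [448.13 230.64  -1.25  -1.59   4.13] 58.51416015625
avgB [442.54 235.83  -1.46   2.34  -1.49] 429.214111328125
```

Run:
```python
from h import *
q=Q(-1.22)
bot.line_to([447.3,232.7,120],250,q)
bot.line_to([447.3,232.7,11],120);st()
bot.move_gripper(20,25);s=st("grip")
bot.line_to([447.3,232.7,60],120);bot.pause(.2);st("up")
i=snap("k2")
a=cv2.resize(i["top"][230:290,160:260],None,fx=4,fy=4);b=cv2.resize(i["side"][170:260,140:240],None,fx=4,fy=4)
h=b.shape[0];a=cv2.copyMakeBorder(a,0,h-a.shape[0],0,0,0)
cv2.imwrite("pics/k2.png",np.hstack([a,b])[:,:,::-1])
```

```text
t16.95 [447.7 233.   11.7] F [-0.9  0.2  0.4] M [ 0.07 -0.06 -0.03] w64.0
grip t17.65 [447.3 232.7  11.1] F [-0.7 -0.2  1.4] M [ 0.05  0.14 -0.04] w26.0
up t18.41 [446.9 232.2  59.1] F [ 0.4  0.7 -0.7] M [ 0.04 -0.04  0.  ] w25.7
```

View pics/k2.png

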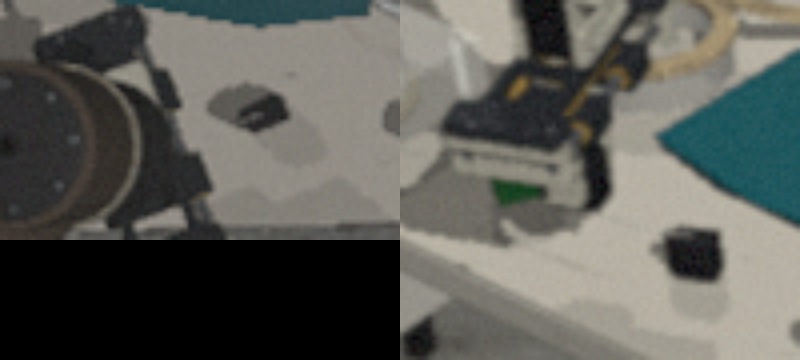

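Run:
```python
from h import *
q=Q(.027)
bot.line_to([440,180,130],250,Q(-1.1))
bot.line_to([425,-150,130],300,q)
bot.line_to([470,-207.8,105],200)
bot.line_to([517.6,-207.8,88],120);bot.pause(.2);st()
i=snap("s1")
crop(i["side"][:,:,::-1],"pics/s1.png",290,210,110,80,7)
```

```text
t22.01 [ 517.2 -207.8   88.4] F [-0.   0.9 -0.2] M [-0.04  0.04  0.01] w26.0
```

View pics/s1.png

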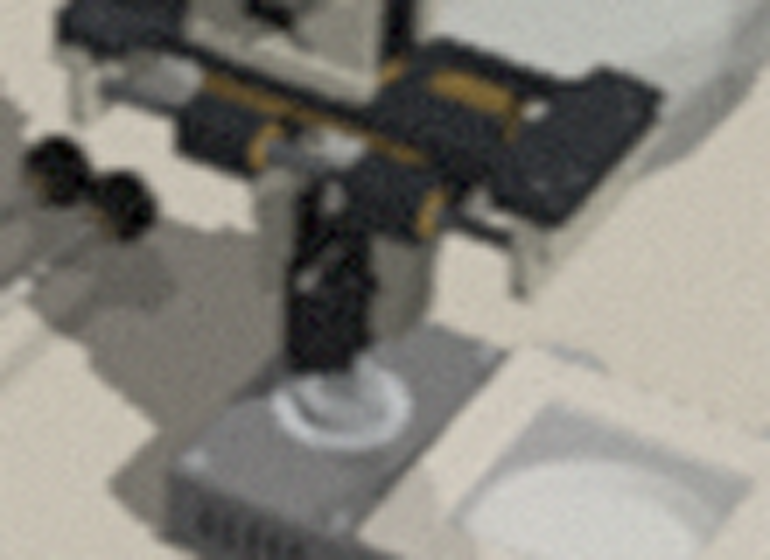

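View pics/s1_top.png

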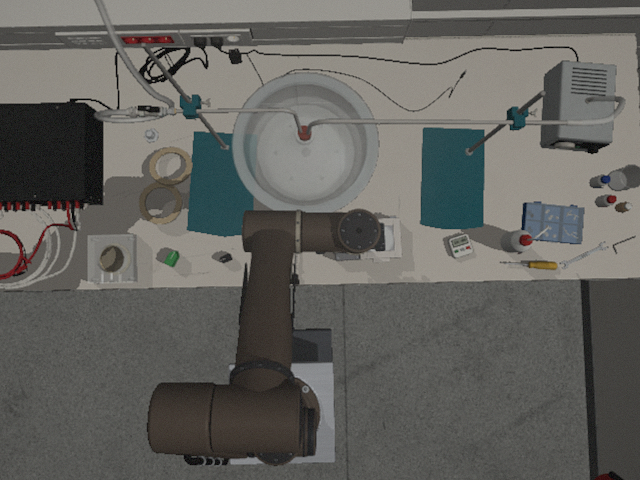

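Run:
```python
from h import *
im=cv2.imread("pics/s1_side.png");k=12;ox,oy,w,h=325,225,36,50
outs=[]
for dx in(-3,0,3):
    c=cv2.resize(im[oy:oy+h,ox:ox+w],(w*k,h*k),interpolation=cv2.INTER_CUBIC)
    c=cv2.convertScaleAbs(c,alpha=1.3)
    # side-camera bias ~(-.8,+2) in apparent world
    P=place(knobpts(-20,2),517.2-.8+dx,-207.8+2,.027,77.4)
    uv=np.round((proj("side",P)-[ox,oy]+.5)*k).astype(int)
    cv2.polylines(c,[uv[:6]],True,(0,0,255),1);cv2.polylines(c,[uv[6:]],True,(0,255,0),1)
    outs.append(c[:, 0:264] if 0 else c)
cv2.imwrite("pics/s2.png",cv2.resize(np.hstack(outs),None,fx=.6,fy=.6,interpolation=cv2.INTER_AREA))
```

```text
(no output)
```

View pics/s2.png

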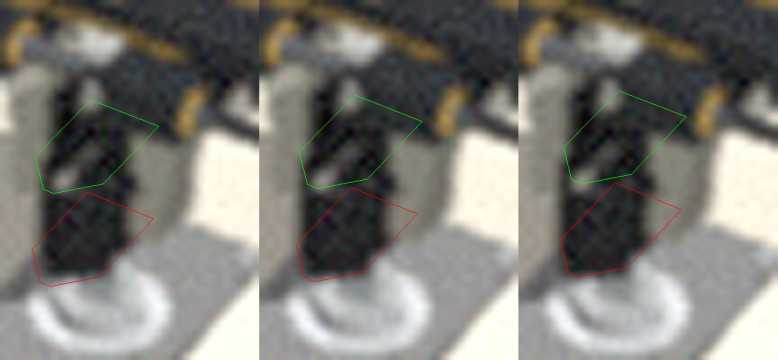

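Run:
```python
from h import *
x,y=515.8,-207.8
bot.line_to([x,y,80],80);st()
for z in(78,77,76,75,74,73,72):
    bot.line_to([x,y,z],50);s=st(z)
    if s["contact_force"][2]>10: break
```

```text
t22.36 [ 515.1 -207.8   79.6] F [ 0.2 -1.  -0.4] M [-0.08 -0.03 -0.08] w26.1
78 t22.61 [ 515.8 -207.8   78. ] F [-0.7 -0.2  0.3] M [-0.05  0.03 -0.02] w25.6
77 t22.86 [ 516.  -207.8   77.1] F [ 0.1 -0.4  1.3] M [-0.1  -0.12 -0.01] w25.8
76 t23.11 [ 516.  -207.8   76.3] F [-0.6  0.7  3.1] M [0.11 0.16 0.01] w25.5
75 t23.36 [ 516.  -207.8   75.2] F [0.4 0.3 4.2] M [ 0.12  0.11 -0.01] w25.2
74 t23.61 [ 516.  -207.9   74.1] F [-0.3 -0.6  5.5] M [ 0.15  0.11 -0.03] w25.8
73 t23.86 [ 516.  -207.9   73.2] F [-0.5  1.3  5.7] M [0.15 0.22 0.01] w26.3
72 t24.11 [ 516.  -207.9   72.3] F [-0.1  0.6  6.1] M [ 0.24  0.35 -0.  ] w26.0
```

Run:
```python
from h import *
bot.move_gripper(20,40)
def rd(n=8):
    L=[bot.read_state() for _ in range(n)];return np.mean([s["contact_force"] for s in L],0),L[-1]
x0,y0=516,-207.9
bot.line_to([x0,y0,74],50);F,s=rd();print("base",F.round(1),s["tcp_pos"].round(1),s["t"])
pts=[(0,-1.2),(1,-1.2),(2,-1.2),(2,0),(2,1.2),(1,1.2),(0,1.2),(-1,1.2),(-2,1),(-2,0),(-2,-1.2),(-1,-1.8),(0,-2.5),(1.5,-2.8),(3,-2.5),(3.5,-1)]
for dx,dy in pts:
    bot.line_to([x0+dx,y0+dy,74],50);F,s=rd();print((dx,dy),F.round(1),s["tcp_pos"].round(1),"%.1f"%s["t"])
    if F[2]<2.8 or np.hypot(*F[:2])>6: print("event");break
```

```text
base [-1.5  0.9  4.6] [ 516.  -207.9   74.2] 24.575
(0, -1.2) [-0.4  0.6  5.2] [ 516.1 -209.1   74.1] 24.8
(1, -1.2) [-1.8  1.   6. ] [ 516.5 -209.1   73.9] 25.1
(2, -1.2) [-0.9  0.6  5.2] [ 517.3 -209.1   73.8] 25.3
(2, 0) [0.1 1.4 3.7] [ 518.5 -207.8   74.1] 25.6
(2, 1.2) [4.  0.4 0.2] [ 518.8 -206.6   74.1] 25.8
event
```

```bash
cat >> h.py <<'E'
def rd(n=8):
    L=[bot.read_state() for _ in range(n)];return np.mean([s["contact_force"] for s in L],0),L[-1]
E
python3 - <<'E'
from h import *
x,y=518.6,-206.7
for z in(73,72,71,70,68,66,64,62):
    bot.line_to([x,y,z],50);F,s=rd();print(z,F.round(1),s["tcp_pos"].round(1),"%.1f"%s["t"])
    if F[2]>7: print("event");break
    if abs(F[0])>1.5:x+=np.clip(F[0]/8,-.5,.5)
    if abs(F[1])>1.5:y+=np.clip(F[1]/8,-.5,.5)
i=snap("p1");crop(i["side"][:,:,::-1],"pics/p1.png",300,220,90,70,8)
E
```

```text
73 [ 4.7 -0.2 -0.8] [ 519.  -206.7   72.9] 26.1
72 [ 3.6  0.8 -1. ] [ 519.  -206.7   71.8] 26.3
71 [ 2.8  0.2 -0.2] [ 519.2 -206.7   70.7] 26.6
70 [ 1.4 -0.1 -0.2] [ 519.3 -206.7   69.7] 26.8
68 [ 0.2  0.7 -0.8] [ 519.4 -206.7   67.7] 27.1
66 [-1.1 -0.2 -0.3] [ 519.5 -206.7   65.7] 27.3
64 [ 1.1 -0.1 -0.6] [ 519.7 -206.7   63.8] 27.6
62 [ 0.1  1.  -0.7] [ 519.8 -206.7   61.8] 27.8
```

View pics/p1.png

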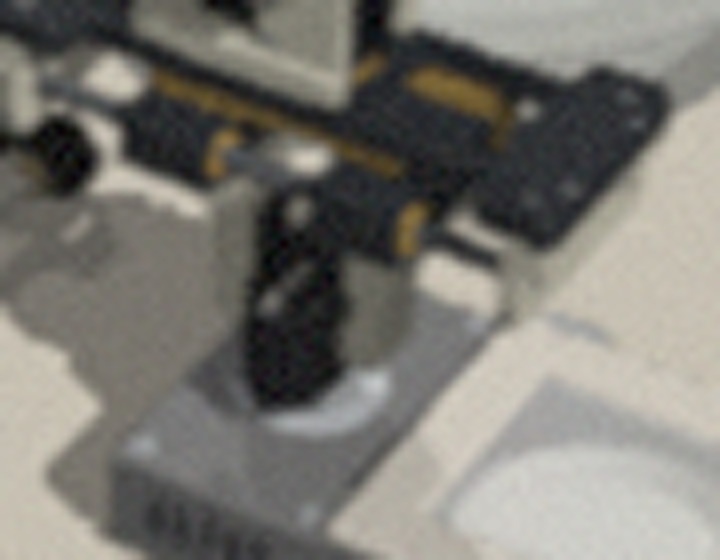

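The knob is on the shaft with no axial force, so the bore has engaged. Next I press it home.

Run:
```python
from h import *
x,y=519.7,-206.7
for z in(60.5,59.5,58.5,57.5,56.5,55.5,54.5,53.5,52.5,51.5,50.5,49.5):
    bot.line_to([x,y,z],40);F,s=rd();print(z,F.round(1),s["tcp_pos"].round(1),"w%.1f %.1f"%(s["width"],s["t"]))
    if F[2]>18: print("event");break
bot.pause(.5);F,s=rd();print(F.round(1),s["tcp_pos"].round(1),s["eef_rot"].round(3))
i=snap("p2");crop(i["side"][:,:,::-1],"pics/p2.png",300,220,120,90,6)
```

```text
60.5 [0.4 0.5 0.7] [ 519.6 -206.7   60.4] w25.9 28.2
59.5 [-0.9 -0.4 -0.9] [ 519.7 -206.7   59.4] w25.8 28.4
58.5 [-1.3  0.8  3. ] [ 519.8 -206.8   58.8] w25.8 28.7
57.5 [-0.1  1.   4.2] [ 519.9 -206.7   57.7] w25.5 28.9
56.5 [-1.5  0.1  4.5] [ 519.9 -206.7   56.6] w26.0 29.2
55.5 [-0.2  1.1  5.6] [ 519.9 -206.7   55.7] w25.6 29.4
54.5 [-1.7  0.4  6.4] [ 519.9 -206.8   54.7] w26.0 29.7
53.5 [-2.5  1.6  8.7] [ 519.9 -206.7   54.1] w25.6 29.9
52.5 [-5.3  3.1 16.9] [ 519.9 -206.7   54. ] w26.0 30.2
51.5 [-7.9  6.  27.1] [ 520.  -206.8   53.9] w25.9 30.4
event
[-8.   4.9 26.9] [ 519.9 -206.8   53.9] [1.    0.014 0.001 0.   ]
```

View pics/p2.png

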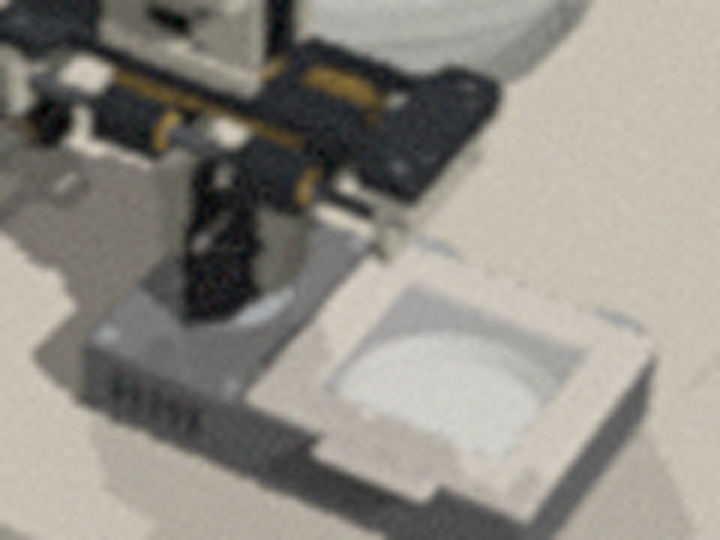

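Contact came at TCP 59 mm, the spring ramped from about 4 to 8 N, and it hit the hard stop at 54 mm. The side view shows the lid flat and the knob down on the collar (crop ~215,310). I'll relax the push slightly and hand in.

Run:
```python
from h import *
bot.line_to([519.8,-206.7,52.3],40);bot.pause(.3);F,s=rd();print(F.round(1),s["tcp_pos"].round(1),s["width"],s["t"])
bot.close_job()
```

```text
[-5.8  4.3 19.9] [ 519.9 -206.8   54. ] 25.514804967171326 31.575
the job is handed in; nothing more can be done
```

I shut the lid, fitted the larger black knob onto the D-shaft, and handed the job in at 31.6 s with the knob still held and pressed in. The interface gives no verdict, so success rests on my own checks.

- **Lid:** it stopped hard at 46 mm, the shut height. The pictures after closing and after pressing both show it flat.
- **Fitting the knob:** the first descent failed. The knob sat on top of the shaft and pushed the spindle down without engaging. A short sideways search of 2 to 3 mm let the bore drop on, and the knob then slid down with almost no force.
- **Pressing in:** contact with the collar came at tool height 59 mm, as expected. The force then rose from about 4 N to 8 N over 5 mm to a hard stop at 54 mm.
- **At hand-in:** about 20 N of push, fingers 25.5 mm apart on the 26 mm knob, and a grip setting of 40 N. The tool angle matched the chamber's.
- **Disagreement:** the two cameras differed by up to 4 mm on positions. The shaft turned out roughly 2 to 4 mm from where I had first aimed, so I found the fit by force.
- **Bystanders:** I kept the arm clear of the bung, stopper and timer, and they looked unmoved in the pictures, but I did not measure their positions afterwards.

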